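Set the swing lever from the gauge block and put the block away

ROBOT

A 6-joint arm with a two-finger parallel gripper is mounted at the origin on the work surface. World frame = base frame: x ahead of the robot, y to its left, z up, the work surface at z = 0. Lengths are in mm, angles in rad, forces in N, time in s.
With the tool pointing down it reaches from about 350 to 775 mm from the base axis. Payload 7.3 kg.
Tool frame: the origin (TCP) lies at the centre of the arm's flange, where the gripper is bolted on; the fingertips stand 178 mm ahead of it and the grasp point (between the pads) lies 159 mm ahead of it; z points along the fingers, y is the line along which they close (so a half turn about z gives the same grasp; the last joint's range is limited). The gripper opens to 92 mm and grips with 3 to 60 N. Pads are 19 mm wide; open, the fingers measure 130 mm over their backs; the gripper's body (75 mm by 190 mm) begins 47 mm behind the grasp point.
Start: joints at [-1.395, 0.342, 1.524, -0, 1.275, -0.146], TCP at [166.064, -498.047, 404.741] pointing down, gripper open.
Joint ranges: [-2.53, 2.53], [-0.77, 2.02], [0.04, 2.7], [-1, 4.14], [0.28, 2.66], [-3.11, 3.11]. Speed limits (rad/s): [2.57, 2.57, 3.14, 3.14, 3.14, 3.14].

INTERFACE

Orientations are given as [roll, pitch, yaw] about the fixed x, y, z axes, in that order (R = Rz(yaw) Ry(pitch) Rx(roll)).
In Python, from plant import * gives the robot as it stands. The module is installed in compiled form; this text tells all that it offers.
- The arm moves only by the shell command python3 -m inch 'ROWS'. ROWS is JSON, a list of rows, each a list of 5 numbers: the shift along the tool's x, y, z in m, then the turn about the tool's z in rad, then the opening, from 0 (shut) to 1 (fully open). In form: [[tx, ty, tz, spin, claw], ...]. A call has 1 to 8 rows; each row is the pose to reach, as a shift and turn from the pose commanded when the call began, along the tool's axes at that moment; what a row does not reach only later rows make up. A row lasts 1/12 s, in which the tool goes at most 41.7 mm and 7.16 degrees, less where a joint would pass 70% of its speed; a pose out of reach is approached as far as the arm can. A call with a gripper value outside its range is refused whole. The fingers move at their own pace and stop on an object; the grip force is fixed at half the most. Time passes only in rows, so rows that repeat a pose let the fingers close. It gives the time, the measured TCP pose, the force, the opening and the grip force at its end, in the units of the state.
- get_obs(): the state, without advancing time (a new reading comes with each control period).
- capture(name): name is "side" or "top"; returns a dict with "color" (480x640x3 uint8, red, green, blue), "intrinsics" (3x3 intrinsics, pixels), "distortion" ([k1, k2, p1, p2, k3] as OpenCV has them; the pictures are not rectified), "pose" (4x4, takes a point from camera to world coordinates). Camera axes: x right, y down, z forward; pixel columns grow to the right and rows downward; lengths in mm; the calibration is good to about 2 mm. A picture is of the moment at which its call begins. There is no depth.
- close_job(): hands the job in; it is judged then, once.
Trained networks look in a picture, given as the dict that the camera call returned (one of the last four; its "shot" number tells which), for a name from the list of things; names that differ only in an ending like _2 or _b are one class to them, and where a whole thing is asked for, a point or a joint stands for the part that bears it (a point fixed in the world has none). Each returns a list of dicts, best first, with "conf" (0 to 1); they miss things now and then, are a little off and sometimes report something else, mostly with a low value. They report only what shows in the picture. A call takes as long as a camera call. They do not tell look-alikes from the thing itself.
- look_for(picture, target): "rect" ([centre column, centre row, width, height] in pixels, round what is visible of it).
- trace(picture, target): "pixels" (480x640 bool, what is visible of it) and "rect" ([centre column, centre row, width, height] in pixels, round what is visible of it).
- tip_of(picture, target): "centre" ([column, row] in pixels: a listed point, or the origin of a listed thing).
The state is a dict: "time": time; "joint_positions": joint angles; "dq": joint speeds; "tau": joint torques, N m; "tool_pos": TCP position; "tcp_rot": TCP orientation; "contact_force": force on the tool from outside, world axes, zero at the start; "moment": the same for the moment, N m; "grip_width": finger opening in mm; "finger_force": force on a finger pad.
Only numpy, scipy, OpenCV 4.12 (cv2) and the standard library are available. Lean on these libraries where they do the work, as an engineer would, in place of code of your own. Each camera call takes 0.05 s, during which the arm holds its last target. There are 200 camera calls.

TASK

Set the fixture's swing lever to the angle given by the orange gauge block: swing it round until its ball nose nips the block firmly but gently, flat against the aluminium fence, pause a moment, and leave the lever at that angle. Then take the block out without shifting the lever and return it to the holder marked orange, lowering it (not dropping it) until it sits on the holder's floor. Leave the blue gauge block, the bottles, tray, cup and tools where they are.

Things in the scene. Friction and masses are not known exactly. Their poses are not given: they have to be found in the camera images.
- fixture: bench fixture, fixed: dark steel base plate 250 x 190 x 12 mm with a row of white marks; origin under the plate, z up. The lever pivots at (90, 41) mm in its frame; the fence stands on the plate at its -y side, and the robot's side is -x
- lever: grey swing lever with steel hub; origin on its vertical hinge axis, 38 mm above the bench; the arm runs 190 mm along its own -x, its top is 59 mm above the bench. It turns about z, stiffly, and stays where left; counter-clockwise (seen from above) brings the nose to the fence. It starts wide open
- lever_nose (a point): centre of the steel ball nose (radius 10 mm) that sticks out of the lever on the fence side, polished, 85 mm along the arm and 30 mm to its own -y, 36 mm above the bench
- lever_handle (a point): red upright round handle at the lever's end, 26 mm diameter, 190 mm from the hinge, from 59 to 113 mm above the bench; the point is on its axis, 88 mm above the bench
- fence: aluminium angle fence bolted on the base plate, 100 mm long (its x), 14 mm thick, 44 mm high; origin at the foot of its flat working face, at mid length, 12 mm above the bench; +y is out of the working face, towards the gauge and the lever. Fixed
- orange_gauge: orange gauge block with an aluminium stripe, 64 (x) x 36 (y) x 45 (z) mm, about 0.28 kg, loose; origin at the centre of its underside. It stands on the base plate a few mm off the fence, a 64 mm face towards the fence. The fence is as high as the block, so there the block can only be taken by its two ends (64 mm apart)
- orange_holder: fixed black holder marked orange, 90 (x) x 54 (y) mm; origin under its centre. End cheeks 56 mm high, 70 mm apart; side lips 15 mm high, 42 mm apart; floor 8 mm above the bench. A block stands in it with its 64 mm side along x (either way round); the cheeks are higher than the block, so there it can only be held across its 36 mm width, through the open sides
- blue_holder: the same holder marked blue, holding the blue block
- green_holder: the same holder marked green, empty
- blue_gauge: blue gauge block of the same size in its holder; leave it
- drink_bottle: blue drinking bottle, 68 mm diameter, 190 mm high; origin at its foot; leave it
- oil_bottle: black oil bottle, 44 mm diameter, 120 mm high; origin at its foot; leave it
- pin_tray: clear open tray, 100 x 130 x 45 mm; origin under its centre; leave it
- wrench: steel wrench 150 mm long, lying; leave it
- screwdriver: screwdriver 170 mm long, lying; leave it
- cup: white cup, 72 mm diameter, 80 mm high; leave it
Not all that is in view belongs to the job. What is shaped like the orange_holder but yellow is not meant. There is more than one size of the orange_gauge; the one meant has the size given above.

How it is judged (in metres and radians):
On the way:
1. the lever's nose nips the orange block against the fence, with 2 N or more on both sides for 0.2 s (contact force between lever and orange_gauge above 2 N and contact force between orange_gauge and fence above 2 N), for 0.2 s.
At the end, for the whole second after the job is handed in: The gap between the lever's ball nose and the fence is still the block's 36 mm width within 2 mm, and the orange block rests upright and still on the floor of the orange holder (centred within 6 mm, within 3 mm of the floor, tilt under 0.06 rad, in line within 0.12 rad) (y of lever_nose in the frame of fence between 0.044 and 0.048 m and horizontal distance between orange_gauge and orange_holder below 0.006 m and z of orange_gauge in the frame of orange_holder below 0.011 m and angle between orange_gauge's own z axis and vertical below 0.06 rad and angle between the x axis of orange_gauge and the x axis of orange_holder, either way round below 0.12 rad and linear speed of orange_gauge below 0.02 m/s); the robot touches nothing.
It fails at once if the lever presses the orange block with more than 40 N (contact force between lever and orange_gauge above 40 N).
It fails at once if the orange block is let go more than 4 mm above the orange holder's floor (horizontal distance between orange_gauge and orange_holder below 0.03 m and z of orange_gauge in the frame of orange_holder above 0.012 m and contact force between the fingers and orange_gauge below 0.1 N).
It fails at once if a bystander is moved by more than 20 mm (distance of any of blue_gauge, drink_bottle, oil_bottle, pin_tray, wrench, screwdriver, cup from where it was at the start of the episode above 0.02 m).
It also fails if it takes over 64 s, if anything falls off the work surface, if the arm or the gripper's body presses on something with over 40 N, if the wrist force passes 120 N, or if a joint passes its speed limit or range.

## Working session

There is one attempt and no reset: what is moved stays moved. The work goes in short steps, Python scripts to look and compute and a shell command to move; the robot and the scene stay as the last step left them, time stands still between calls to the robot, and variables do not carry over. Pictures are saved under pics/ and viewed, at most 10 in all, crops included, and the job is handed in when it is done.

```bash
mkdir -p pics
cat > h.py <<'E'
from plant import *
import numpy as np, cv2
def ray(p,uv):
    K=np.array(p["intrinsics"],float);D=np.array(p["distortion"],float);T=np.array(p["pose"],float)
    n=cv2.undistortPoints(np.array([[uv]],float),K,D)[0,0]
    return T[:3,3],T[:3,:3]@np.array([n[0],n[1],1])
def atz(p,uv,z):
    o,d=ray(p,uv);return o+d*(z-o[2])/d[2]
def proj(p,X):
    T=np.linalg.inv(np.array(p["pose"],float))
    c=(T[:3,:3]@np.array(X,float).T).T.reshape(-1,3)+T[:3,3]
    return cv2.projectPoints(c.reshape(-1,1,3),np.zeros(3),np.zeros(3),np.array(p["intrinsics"],float),np.array(p["distortion"],float))[0][:,0]
def save(p,n): cv2.imwrite(f"pics/{n}.png",p["color"][:,:,::-1])
E
python3 - <<'E'
from h import *
np.set_printoptions(precision=1,suppress=True)
print(get_obs())
for c in ("top","side"):
    p=capture(c);save(p,c+"1");print(c,p["pose"][:3,3],p["pose"][:3,2])
    for t,z in (("fixture",0),("lever",38),("lever_nose",36),("lever_handle",88),("fence",12),("orange_gauge",12),("orange_holder",0),("blue_holder",0),("green_holder",0),("cup",0),("drink_bottle",0),("oil_bottle",0),("pin_tray",0)):
        for r in tip_of(p,t)[:3]:
            print(t,round(r["conf"],2),np.array(r["centre"]),atz(p,r["centre"],z))
E
```

```text
{'time': 0.0, 'joint_positions': array([-1.4,  0.3,  1.5, -0. ,  1.3, -0.1]), 'dq': array([-0., -0., -0.,  0., -0., -0.]), 'tau': array([ -0. , -43.1, -24.4,   0.1,   0.1,  -0. ]), 'tool_pos': array([ 166. , -497.9,  404.1]), 'tcp_rot': array([-3.1, -0. ,  0.3]), 'contact_force': array([-0.9,  0.2,  0.1]), 'moment': array([ 0. ,  0.1, -0. ]), 'finger_force': 0.0, 'grip_width': 91.81387672372486}
top [ 422.3  -12.9 1660.2] [ 0.1 -0.  -1. ]
fixture 0.77 [247.8 218. ] [595.1 184.8   0. ]
lever 0.72 [235.7 177.8] [697.3 216.1  38. ]
lever 0.59 [447.1 349.4] [ 262.1 -350.9   38. ]
lever 0.3 [230.  212.5] [604.4 227.7  38. ]
lever_nose 0.7 [230.4 212.5] [604.7 227.   36. ]
lever_handle 0.84 [197.6 244.9] [513.4 299.5  88. ]
fence 0.59 [258.2 217.2] [596.9 155.6  12. ]
orange_gauge 0.85 [248.8 214.4] [603.7 181.1  12. ]
orange_gauge 0.68 [310.8 213.4] [611.1  14.7  12. ]
orange_gauge 0.22 [246. 217.] [596.5 188.3  12. ]
orange_holder 0.64 [430.9 239.3] [ 551.3 -311.4    0. ]
orange_holder 0.61 [381.7 201.1] [ 651.5 -176.3    0. ]
orange_holder 0.28 [248.6 216.2] [600.1 182.8   0. ]
blue_hol
[... 778 characters left out ...]
. ]
fence 0.75 [205.1 306.8] [702.3 200.4  12. ]
fence 0.57 [255.2 301.4] [604.  148.7  12. ]
orange_gauge 0.93 [244.6 312.2] [613.  184.3  12. ]
orange_gauge 0.73 [276.5 266.3] [601.8  34.7  12. ]
orange_holder 0.77 [344.5 188.2] [ 547.8 -304.6    0. ]
blue_holder 0.88 [378.4 205.1] [ 440.7 -268.4    0. ]
green_holder 0.83 [310.4 184.1] [ 642.1 -290.     0. ]
cup 0.62 [453.4 200.6] [ 258.1 -352.2    0. ]
cup 0.52 [311.1 182.4] [ 643.  -297.6    0. ]
cup 0.19 [248.7 315.1] [606.2 180.5   0. ]
drink_bottle 0.67 [236.9 218.6] [771.4 -95.2   0. ]
oil_bottle 0.57 [405.4 168.5] [ 413.3 -444.3    0. ]
oil_bottle 0.27 [252.1 316.3] [597.7 180.9   0. ]
pin_tray 0.55 [174.3 395. ] [659.1 410.8   0. ]
```

Run:
```python
import cv2
a=cv2.imread("pics/top1.png")[130:380,130:510];cv2.imwrite("pics/t.png",cv2.resize(a,None,fx=2.1,fy=2.1,interpolation=3))
a=cv2.imread("pics/top1.png")[165:265,180:330];cv2.imwrite("pics/tc.png",cv2.resize(a,None,fx=5,fy=5,interpolation=3))
a=cv2.imread("pics/side1.png")[250:370,170:330];cv2.imwrite("pics/sc.png",cv2.resize(a,None,fx=5,fy=5,interpolation=3))
```

```text
(no output)
```

View pics/t.png

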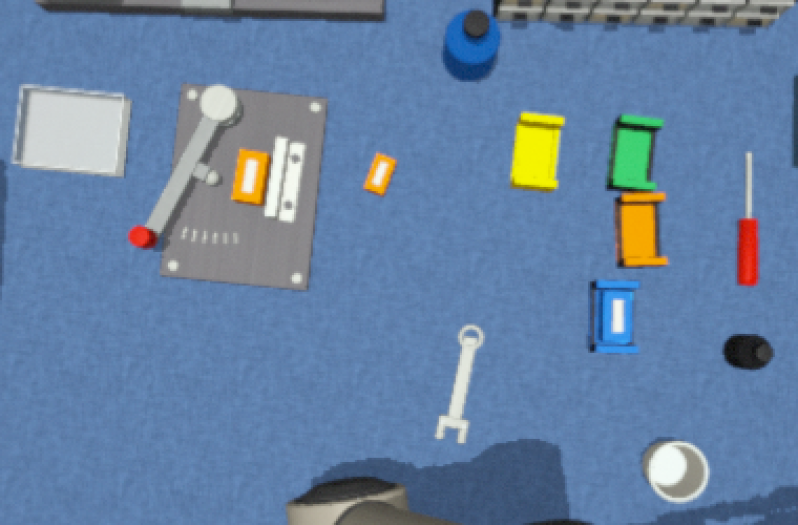

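View pics/tc.png

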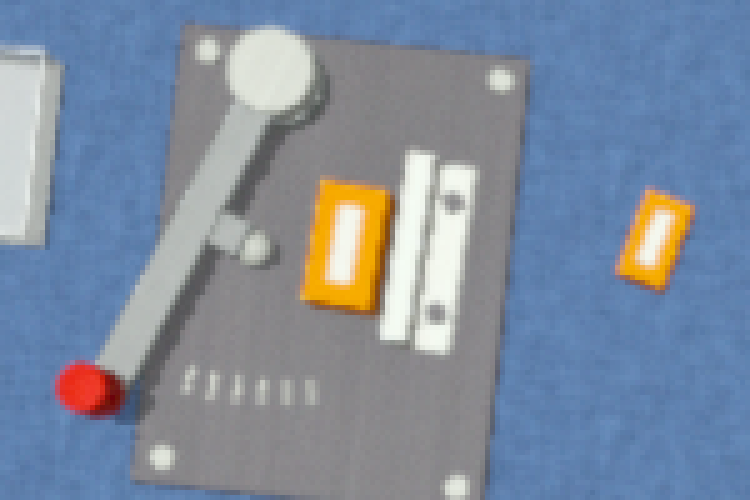

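View pics/sc.png

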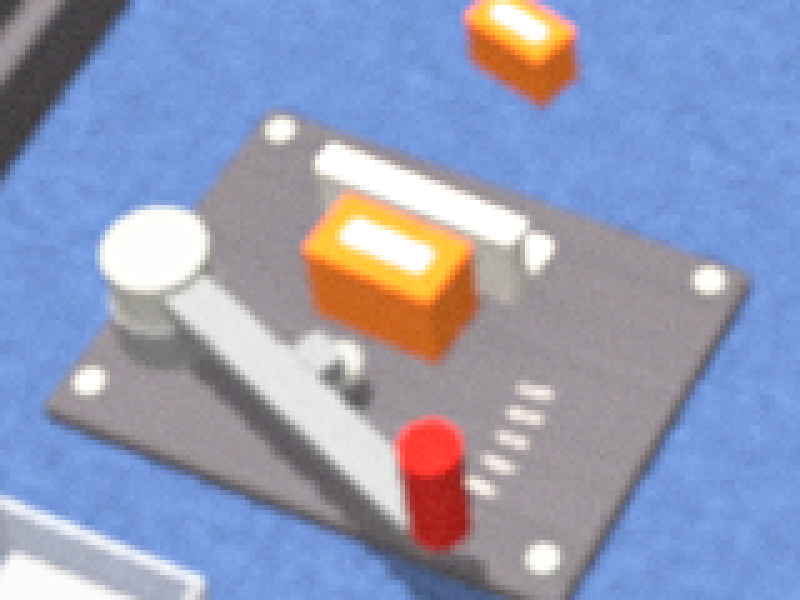

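The top view shows the big orange block by the fence at (250,214). The orange holder is at (431,239), between green at (426,205) and blue at (420,280), and the yellow look-alike is at (382,201). The small orange block at (311,213) is a decoy. Next I'll fit the poses.

```bash
cat > fit.py <<'E'
from h import *
from scipy.optimize import least_squares
np.set_printoptions(precision=2,suppress=True)
def rt(q,P):
    c,s=np.cos(q[2]),np.sin(q[2]);P=np.array(P,float)
    return np.c_[q[0]+c*P[:,0]-s*P[:,1],q[1]+s*P[:,0]+c*P[:,1],P[:,2]]
def silh(q,boxes,p):  # filled silhouette of boxes
    m=np.zeros((1920,2560),np.uint8)
    for x0,x1,y0,y1,z0,z1 in boxes:
        P=rt(q,[[x,y,z] for x in(x0,x1) for y in(y0,y1) for z in(z0,z1)])
        h=cv2.convexHull((proj(p,P)*4+1.5).astype(np.float32)).round().astype(int)
        cv2.fillConvexPoly(m,h,255)
    return cv2.resize(m,(640,480),interpolation=cv2.INTER_AREA)/255.
def fitmask(q0,boxes,pm):
    from scipy.optimize import minimize
    f=lambda v:sum(np.abs(silh(v*[1,1,.01],boxes,p)-m).sum() for p,m in pm)
    v0=np.array(q0)/[1,1,.01]
    r=minimize(f,v0,method="Nelder-Mead",options=dict(initial_simplex=np.vstack([v0,v0+[6,0,0],v0+[0,6,0],v0+[0,0,8]]),xatol=.05,fatol=.05))
    return r.x*[1,1,.01],r.fun
def hsv(p,lo,hi,uv,r):
    h=cv2.cvtColor(p["color"],cv2.COLOR_RGB2HSV);m=cv2.inRange(h,lo,hi)
    w=np.zeros_like(m);u,v=map(int,uv);w[v-r:v+r,u-r:u+r]=1
    return (m*w>0).astype(np.uint8)
def fill(m):
    m=cv2.morphologyEx(m,cv2.MORPH_CLOSE,np.ones((3,3)))
    c,_=cv2.findContours(m,cv2.RETR_EXTERNAL,cv2.CHAIN_APPROX_NONE)
    o=np.zeros_like(m);cv2.drawContours(o,[max(c,key=cv2.contourArea)],-1,1,-1);return o
E
python3 - <<'E'
from fit import *
t=capture("top");s=capture("side")
C=[[125,125-30,12],[125,-95,12],[-125,-95,12],[-125,95,12]]
ct=np.array([[216.6,170.4],[285.6,177.4],[275.7,268.1],[206.7,261]])
cs=np.array([[179.6,331],[225,272.4],[319.6,305]])
C3=C[:3]
f=lambda q:np.r_[(proj(t,rt(q,C))-ct).ravel(),(proj(s,rt(q,C3))-cs).ravel()]
r=least_squares(f,[600,180,0]);print("fixture",r.x,r.fun)
q=r.x;H=rt(q,[[90,41,38]])[0];print("hinge",H,atz(t,(180+272/5,165+70/5),65))
B=(16*0+4,110,110),(20,255,255)
for n,p,uv in(("t",t,(250,214)),("s",s,(245,308))):
    print(n,hsv(p,*B,uv,26).sum())
pm=[(t,fill(hsv(t,*B,(249,214),20))),(s,fill(hsv(s,*B,(247,306),20)))]
print("block",fitmask([603,181,q[2]],[(-32,32,-18,18,12,57)],pm))
for p,m in pm: print(fitmask([603,181,q[2]],[(-32,32,-18,18,12,57)],[(p,m)]))
hb=[(-45,-35,-27,27,0,56),(35,45,-27,27,0,56),(-45,45,-27,-21,0,15),(-45,45,21,27,0,15),(-45,45,-27,27,0,8)]
pm=[(t,hsv(t,*B,(433,239),24)),(s,hsv(s,*B,(344,184),24))]
print("holder",fitmask([550,-308,0],hb,pm))
for p,m in pm: print(m.sum(),fitmask([550,-308,0],hb,[(p,m)]))
for n,p in(("t",t),("s",s)):
    for k in("lever_nose","lever_handle","fence"):
        for r in tip_of(p,k)[:1]: print(k,r["conf"],atz(p,r["centre"],dict(lever_nose=36,lever_handle=88,fence=12)[k]))
R=hsv(t,(0,150,80),(4,255,255),(198,244),16)|hsv(t,(175,150,80),(180,255,255),(198,244),16)
R2=hsv(s,(0,150,80),(4,255,255),(256,346),18)|hsv(s,(175,150,80),(180,255,255),(256,346),18)
for p,m in((t,R),(s,R2)):
    v,u=np.nonzero(m);print("handle",len(u),atz(p,(u.mean(),v.mean()),88 if p is s else 105))
o=get_obs();print(o["tcp_rot"],o["tool_pos"])
E
```

```text
fixture [592.16 190.44  -0.07] [-1.77 -1.18 -0.56 -1.34 -0.    0.24 -1.93  0.53 -0.29 -0.51  0.18 -2.09
  2.54 -1.34]
hinge [684.75 225.21  38.  ] [689.49 215.55  65.  ]
t 167
s 516
block (array([604.13, 178.21,  -0.16]), np.float64(109.4235294117647))
(array([602.23, 177.38,  -0.12]), np.float64(38.23921568627451))
(array([604.79, 179.08,  -0.15]), np.float64(34.61960784313725))
holder (array([ 551.19, -314.98,    0.12]), np.float64(864.9490196078431))
364 (array([ 550.48, -317.9 ,    0.03]), np.float64(425.2235294117647))
371 (array([ 554.95, -314.62,    0.15]), np.float64(385.2196078431373))
lever_nose 0.7 [598.85 226.51  36.  ]
lever_handle 0.75 [518.33 297.71  88.  ]
fence 0.78 [601.68 156.85  12.  ]
lever_nose 0.72 [611.69 226.5   36.  ]
lever_handle 0.93 [517.49 309.1   88.  ]
fence 0.92 [608.49 150.61  12.  ]
handle 100 [518.39 296.53 105.  ]
handle 261 [521.61 303.    88.  ]
[3.14 0.   0.32] [ 166.06 -498.04  404.75]
```

```bash
cat > ov.py <<'E'
from fit import *
def wire(img,p,q,b,k,x0,y0,col):
    x=[b[0],b[1]];y=[b[2],b[3]];z=[b[4],b[5]]
    P=[[i,j,l] for i in x for j in y for l in z];U=(proj(p,rt(q,P))+.5-[x0,y0])*k
    for a in range(8):
        for c in range(a+1,8):
            if bin(a^c).count("1")==1: cv2.line(img,tuple(U[a].astype(int)),tuple(U[c].astype(int)),col,1,cv2.LINE_AA)
def panel(p,x0,y0,w,h,k,items):
    a=cv2.resize(p["color"][y0:y0+h,x0:x0+w,::-1].copy(),None,fx=k,fy=k,interpolation=cv2.INTER_CUBIC)
    for q,b,col in items: wire(a,p,q,b,k,x0,y0,col)
    return a
E
python3 - <<'E'
from ov import *
t=capture("top");s=capture("side")
q=[592.2,190.4,-.07];bq=[603.5,178.2,-.14];hq=[551,-312,0.06]
it=[(q,(-125,125,-95,95,0,12),(0,255,0)),(bq,(-32,32,-18,18,12,57),(255,0,255))]
hi=[(hq,(-45,45,-27,27,0,56),(0,255,0)),(hq,(-35,35,-27,27,8,56),(255,0,255))]
A=np.hstack([panel(t,200,165,95,110,4,it)[:300],np.zeros((300,5,3),np.uint8),panel(t,400,215,60,75,4,hi)[:300]])
B=np.hstack([panel(s,175,265,130,110,3,it)[:300],panel(s,310,155,60,75,4,hi)[:300]])
w=max(A.shape[1],B.shape[1]);pad=lambda a:np.pad(a,((0,0),(0,w-a.shape[1]),(0,0)))
cv2.imwrite("pics/ov1.png",np.vstack([pad(A),pad(B)]))
E
```

```text
(no output)
```

View pics/ov1.png

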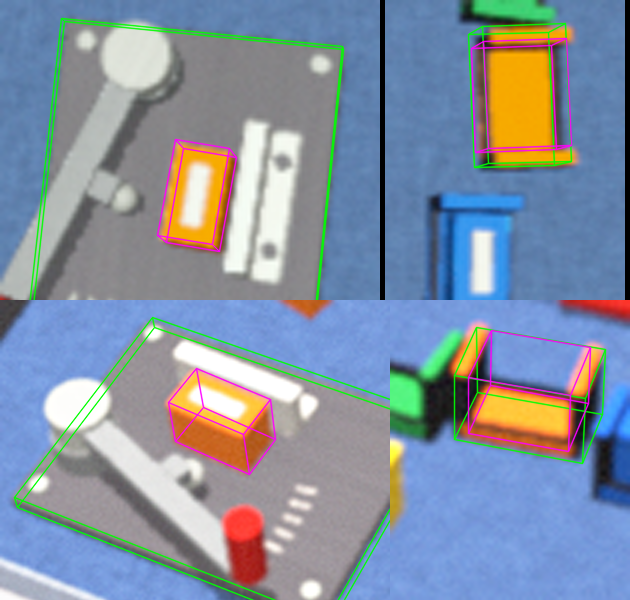

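The wires match the block and plate to within a pixel or two in both views, at about 2.6 mm per pixel. The holder fit is rougher, so I'll refine the holder and the fence line.

Run:
```python
from fit import *
t=capture("top");s=capture("side")
hb=[(-45,-35,-27,27,0,56),(35,45,-27,27,0,56),(-45,45,-27,-21,0,15),(-45,45,21,27,0,15),(-45,45,-27,27,0,8)]
def hm(p,uv,r):
    h=cv2.cvtColor(p["color"],cv2.COLOR_RGB2HSV);u,v=uv
    m=((h[...,0]<24)&(h[...,1]>100)|(h[...,2]<75)).astype(np.uint8)
    w=np.zeros_like(m);w[v-r[1]:v+r[1],u-r[0]:u+r[0]]=1;m=m*w
    n,l,st,_=cv2.connectedComponentsWithStats(m);return (l==1+np.argmax(st[1:,4])).astype(np.uint8)
pm=[(t,hm(t,(432,239),(20,20))),(s,hm(s,(343,185),(20,22)))]
for p,m in pm: 
    print(m.sum(),silh([550,-310,0],hb,p).sum(),fitmask([550,-310,0],hb,[(p,m)]))
print("both",fitmask([550,-310,0],hb,pm))
def fm(p,uv):
    h=cv2.cvtColor(p["color"],cv2.COLOR_RGB2HSV)
    m=((h[...,1]<40)&(h[...,2]>200)).astype(np.uint8)
    n,l,st,c=cv2.connectedComponentsWithStats(m,connectivity=4);k=l[uv[1],uv[0]]
    print("fence comp",k,st[k]);return (l==k).astype(np.uint8)
for p,uv in((t,(261,214)),(s,(254,287))):
    m=fm(p,uv);print("fence top ctr",fitmask([603,150,-.1],[(-50,50,-7,7,55.9,56)],[(p,m)]))
```

```text
706 788.7058823529411 (array([ 550.05, -315.23,    0.03]), np.float64(131.7019607843137))
685 790.478431372549 (array([ 556.16, -313.01,    0.04]), np.float64(129.26666666666665))
both (array([ 554.13, -314.44,    0.06]), np.float64(329.8705882352941))
fence comp 52 [256 195  11  38 195]
fence top ctr (array([601.59, 144.79,  -0.11]), np.float64(25.184313725490195))
fence comp 179 [233 278  48  27 365]
fence top ctr (array([603.  , 148.33,  -0.1 ]), np.float64(125.49411764705883))
```

```bash
cat > go.py <<'E'
import sys
from h import *
def go(*ws):
    o=get_obs();p=o["tool_pos"];y=o["tcp_rot"][2]
    print("t",round(o["time"],2),"pos",p.round(1),"rpy",o["tcp_rot"].round(3),"F",o["contact_force"].round(1))
    for x,yy,z,w in ws:
        d=np.array([x,yy,z])-p;c,s=np.cos(y),np.sin(y)
        print([round(v,4) for v in((c*d[0]+s*d[1])/1e3,(s*d[0]-c*d[1])/1e3,-d[2]/1e3)],"spin",round(y-w,3))
if __name__=="__main__": go(*[tuple(map(float,a.split(","))) for a in sys.argv[1:]])
E
python3 go.py 330,-350,405,.1 470,-100,390,-.1 500,150,370,-.3 519,301,340,-.45
```

```text
t 2.0 pos [ 166.1 -498.1  404.7] rpy [3.142 0.    0.322] F [ 0.5 -0.8 -0.7]
[np.float64(0.2023), np.float64(-0.0886), np.float64(-0.0003)] spin 0.222
[np.float64(0.4142), np.float64(-0.2815), np.float64(0.0147)] spin 0.422
[np.float64(0.5218), np.float64(-0.5092), np.float64(0.0347)] spin 0.622
[np.float64(0.5876), np.float64(-0.6464), np.float64(0.0647)] spin 0.772
```

```bash
python3 -m inch '[[0.202,-0.089,0,0.22,1],[0.202,-0.089,0,0.22,1],[0.202,-0.089,0,0.22,1],[0.202,-0.089,0,0.22,1],[0.202,-0.089,0,0.22,1],[0.414,-0.281,0.015,0.42,1],[0.414,-0.281,0.015,0.42,1],[0.414,-0.281,0.015,0.42,1]]'; python3 go.py 470,-100,390,-.1 500,150,370,-.3 519,301,340,-.45
```

```text
time: 2.67
tool_pos: [380.0, -254.2, 398.7]
tcp_rot: [3.141, -0.0, -0.103]
contact_force: [1.1, -0.5, -0.4]
grip_width: 91.9
finger_force: 0.0
t 2.67 pos [ 380.  -254.2  398.7] rpy [ 3.141 -0.    -0.103] F [ 1.1 -0.5 -0.4]
[np.float64(0.0736), np.float64(-0.1627), np.float64(0.0087)] spin -0.003
[np.float64(0.0776), np.float64(-0.4145), np.float64(0.0287)] spin 0.197
[np.float64(0.081), np.float64(-0.5666), np.float64(0.0587)] spin 0.347
```

```bash
python3 -m inch '[[0.074,-0.163,0.009,0,1],[0.074,-0.163,0.009,0,1],[0.074,-0.163,0.009,0,1],[0.074,-0.163,0.009,0,1],[0.078,-0.414,0.029,0.2,1],[0.078,-0.414,0.029,0.2,1],[0.078,-0.414,0.029,0.2,1],[0.078,-0.414,0.029,0.2,1]]';  python3 go.py 500,150,370,-.3 519,301,340,-.45
```

```text
time: 3.33
tool_pos: [484.0, 49.4, 377.7]
tcp_rot: [-3.142, -0.0, -0.299]
contact_force: [1.2, -0.4, 0.4]
grip_width: 91.9
finger_force: 0.0
t 3.33 pos [484.   49.4 377.7] rpy [-3.142 -0.    -0.299] F [ 1.2 -0.4  0.4]
[np.float64(-0.0143), np.float64(-0.1009), np.float64(0.0077)] spin 0.001
[np.float64(-0.0406), np.float64(-0.2508), np.float64(0.0377)] spin 0.151
```

```bash
python3 -m inch '[[0.0,-0.1,0.01,0.1,1],[0.0,-0.1,0.01,0.1,1],[0.0,-0.1,0.01,0.1,1],[0.0,-0.2,0.02,0.15,1],[0.0,-0.2,0.02,0.15,1],[0.0,-0.2,0.02,0.15,1]]';  python3 go.py 519,301,340,-.46 519,301,252,-.46
```

```text
time: 3.83
tool_pos: [543.2, 242.6, 357.0]
tcp_rot: [-3.14, 0.0, -0.446]
contact_force: [-1.2, -0.8, -0.2]
grip_width: 91.6
finger_force: 0.0
t 3.83 pos [543.2 242.6 357. ] rpy [-3.14   0.    -0.446] F [-1.2 -0.8 -0.2]
[np.float64(-0.047), np.float64(-0.0423), np.float64(0.017)] spin 0.014
[np.float64(-0.047), np.float64(-0.0423), np.float64(0.105)] spin 0.014
```

```bash
python3 -m inch '[[-0.047,-0.042,0.017,0.014,1],[-0.047,-0.042,0.017,0.014,1],[-0.047,-0.042,0.017,0.014,1],[-0.047,-0.042,0.105,0.014,1],[-0.047,-0.042,0.105,0.014,1],[-0.047,-0.042,0.105,0.014,1],[-0.047,-0.042,0.105,0.014,1]]'
python3 - <<'E'
from h import *
t=capture("top");s=capture("side")
a=cv2.resize(t["color"][190:290,150:250],None,fx=4,fy=4);b=cv2.resize(s["color"][270:370,200:300],None,fx=4,fy=4)
cv2.imwrite("pics/g.png",np.hstack([a,b])[:,:,::-1])
E
```

```text
time: 4.42
tool_pos: [518.2, 296.0, 250.6]
tcp_rot: [3.137, 0.004, -0.463]
contact_force: [0.0, 0.6, 0.4]
grip_width: 92.0
finger_force: 0.0
```

View pics/g.png

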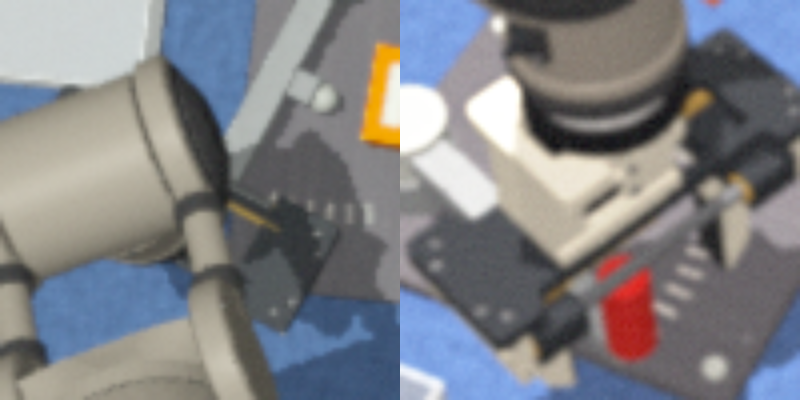

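The handle, at about (630,300) in the side crop, stands between the two fingers, so I'll grip it.

```bash
python3 -m inch '[[0,0,0,0,0.6],[0,0,0,0,0.45],[0,0,0,0,0.35],[0,0,0,0,0.2],[0,0,0,0,0.1],[0,0,0,0,0.1],[0,0,0,0,0.1],[0,0,0,0,0.1]]'; python3 go.py 519,301,250,-.46; python3 -c "
from plant import *;o=get_obs();print(o['joint_positions'],o['moment'])"
```

```text
time: 5.18
tool_pos: [518.7, 296.7, 252.7]
tcp_rot: [3.141, 0.0, -0.462]
contact_force: [0.4, -0.4, -0.3]
grip_width: 43.4
finger_force: 0.0
t 5.18 pos [518.7 296.7 252.7] rpy [ 3.141  0.    -0.462] F [ 0.4 -0.4 -0.3]
[np.float64(-0.0016), np.float64(-0.004), np.float64(0.0027)] spin -0.002
[ 3.91497647e-01  6.23891422e-01  1.50680335e+00 -1.17287248e-04
  1.01105161e+00  2.42448867e+00] [ 0.05277891  0.03968846 -0.00647692]
```

```bash
python3 -m inch '[[0,0,0,0,0.1],[0,0,0,0,0.1],[0,0,0,0,0.1],[0,0,0,0,0.1],[0,0,0,0,0.1],[0,0,0,0,0.1]]'
```

```text
time: 5.68
tool_pos: [518.6, 296.9, 252.6]
tcp_rot: [3.142, 0.0, -0.462]
contact_force: [-0.4, 1.5, -0.1]
grip_width: 25.3
finger_force: 30.0
```

```bash
python3 -m inch '[[0.0001,0.0057,0,-0.03,0.1],[0.0003,0.0114,0,-0.06,0.1],[0.0008,0.0171,0,-0.09,0.1],[0.0014,0.0227,0,-0.12,0.1],[0.0021,0.0284,0,-0.15,0.1],[0.0021,0.0284,0,-0.15,0.1]]'
python3 - <<'E'
from h import *
o=get_obs();print(o["moment"],o["contact_force"])
t=capture("top")
for c in("top","side"):
    p=capture(c)
    for k,z in(("lever_nose",36),("orange_gauge",12)):
        for r in tip_of(p,k)[:1]: print(c,k,r["conf"],atz(p,r["centre"],z))
E
```

```text
time: 6.18
tool_pos: [508.6, 269.3, 252.6]
tcp_rot: [3.141, -0.002, -0.311]
contact_force: [4.9, -1.4, -3.8]
grip_width: 25.4
finger_force: 30.0
[-0.15933698 -0.65990807  0.20545069] [ 4.90073898 -1.38875671 -3.78414412]
top lever_nose 0.82 [607.4698796  204.37609504  36.        ]
top orange_gauge 0.72 [603.9183347  172.76204853  12.        ]
side lever_nose 0.88 [613.69949944 211.89977807  36.        ]
side orange_gauge 0.57 [ 444.06842769 -264.52367368   12.        ]
```

```bash
python3 -m inch '[[0,0.0019,0,-0.01,0.1],[0,0.0038,0,-0.02,0.1]]'; python3 -m inch '[[0,0.0019,0,-0.01,0.1],[0,0.0038,0,-0.02,0.1]]';python3 -m inch '[[0,0.0019,0,-0.01,0.1]]';python3 -m inch '[[0,0.0019,0,-0.01,0.1]]'
```

```text
time: 6.7
tool_pos: [507.8, 266.6, 252.6]
tcp_rot: [-3.141, -0.003, -0.292]
contact_force: [6.7, 0.5, -5.3]
grip_width: 25.4
finger_force: 30.0
time: 6.87
tool_pos: [506.8, 262.9, 252.7]
tcp_rot: [-3.141, -0.003, -0.272]
contact_force: [7.6, -0.6, -4.8]
grip_width: 25.3
finger_force: 30.0
time: 6.95
tool_pos: [506.4, 261.0, 252.7]
tcp_rot: [-3.141, -0.004, -0.262]
contact_force: [7.3, -0.2, -6.5]
grip_width: 25.4
finger_force: 30.0
time: 7.03
tool_pos: [505.9, 259.2, 252.7]
tcp_rot: [-3.141, -0.004, -0.252]
contact_force: [8.7, 0.4, -6.0]
grip_width: 25.5
finger_force: 30.0
```

```bash
python3 -m inch '[[0.001,0.0019,0,-0.01,0.1]]'; python3 -m inch '[[0.001,0.0019,0,-0.01,0.1]]';python3 -m inch '[[0.0005,0.0019,0,-0.01,0.1]]'
python3 - <<'E'
from h import *
o=get_obs();print(o["moment"])
for c in("top","side"):
    p=capture(c)
    for k,z in(("lever_nose",36),("orange_gauge",12)):
        for r in tip_of(p,k)[:2]: print(c,k,r["conf"],atz(p,r["centre"],z))
E
```

```text
time: 7.12
tool_pos: [505.9, 257.2, 252.7]
tcp_rot: [-3.141, -0.002, -0.243]
contact_force: [3.3, 2.2, -2.5]
grip_width: 25.6
finger_force: 30.0
time: 7.2
tool_pos: [505.8, 255.3, 252.6]
tcp_rot: [-3.141, -0.0, -0.232]
contact_force: [0.2, 2.8, -0.6]
grip_width: 25.5
finger_force: 30.0
time: 7.28
tool_pos: [505.6, 253.4, 252.6]
tcp_rot: [-3.141, 0.001, -0.222]
contact_force: [-0.5, 3.2, -1.5]
grip_width: 25.8
finger_force: 30.0
[ 0.4848165   0.02565582 -0.00852069]
top lever_nose 0.78 [605.48764822 199.2834121   36.        ]
top orange_gauge 0.61 [606.75518039 177.42276297  12.        ]
top orange_gauge 0.55 [616.14486101  19.7350608   12.        ]
side lever_nose 0.94 [601.42686422 206.91081787  36.        ]
side orange_gauge 0.47 [612.98843282 179.30652299  12.        ]
```

```bash
python3 -m inch '[[0,0.0015,0,-0.008,0.1]]'; python3 -m inch '[[0,0.0015,0,-0.008,0.1]]'; python3 -m inch '[[0,0.0015,0,-0.008,0.1]]'
```

```text
time: 7.67
tool_pos: [505.3, 252.1, 252.6]
tcp_rot: [-3.141, -0.0, -0.214]
contact_force: [0.8, 2.7, -2.5]
grip_width: 25.5
finger_force: 30.0
time: 7.75
tool_pos: [505.0, 250.5, 252.6]
tcp_rot: [-3.141, -0.0, -0.205]
contact_force: [1.8, 3.2, -3.6]
grip_width: 25.5
finger_force: 30.0
time: 7.83
tool_pos: [504.7, 249.0, 252.7]
tcp_rot: [-3.141, -0.0, -0.197]
contact_force: [2.7, 3.3, -3.2]
grip_width: 25.7
finger_force: 30.0
```

```bash
python3 -m inch '[[0.0002,0.001,0,-0.005,0.1]]' | grep -E "tool_pos|contact"; python3 -m inch '[[0.0002,0.001,0,-0.005,0.1]]'| grep -E "tool_pos|contact"; python3 -m inch '[[0.0002,0.001,0,-0.005,0.1]]'| grep -E "tool_pos|contact"; python3 -m inch '[[0.0002,0.001,0,-0.005,0.1]]'| grep -E "tool_pos|contact"
```

```text
tool_pos: [504.7, 247.8, 252.7]
contact_force: [1.6, 2.8, -2.4]
tool_pos: [504.6, 246.8, 252.6]
contact_force: [-0.0, 3.2, -2.6]
tool_pos: [504.5, 245.9, 252.6]
contact_force: [-0.9, 2.9, -1.8]
tool_pos: [504.4, 244.8, 252.6]
contact_force: [-1.6, 3.6, -1.6]
```

```bash
python3 -m inch '[[0,0.001,0,-0.005,0.1]]' | grep -E "tool_pos|contact"; python3 -m inch '[[0,0.001,0,-0.005,0.1]]'| grep -E "tool_pos|contact"; python3 -m inch '[[0,0.001,0,-0.005,0.1]]'| grep -E "tool_pos|contact"
python3 - <<'E'
from fit import *
B=(4,110,110),(20,255,255)
for c in("top","side"):
    p=capture(c)
    for k,z in(("lever_nose",36),("orange_gauge",12)):
        for r in tip_of(p,k)[:1]: print(c,k,r["conf"],atz(p,r["centre"],z))
    m=fill(hsv(p,*B,(249,214) if c=="top" else (247,306),22))
    print(m.sum(),fitmask([603,175,-.1],[(-32,32,-18,18,12,57)],[(p,m)]))
    save(p,c+"n")
a=cv2.imread("pics/topn.png")[165:265,190:300];b=cv2.imread("pics/siden.png")[255:355,190:300]
cv2.imwrite("pics/n.png",cv2.resize(np.hstack([a,b]),None,fx=3.6,fy=3.6))
E
```

```text
tool_pos: [504.3, 243.9, 252.6]
contact_force: [-1.0, 3.7, -2.0]
tool_pos: [504.1, 242.9, 252.6]
contact_force: [-2.1, 4.0, -2.0]
tool_pos: [504.0, 241.9, 252.6]
contact_force: [-1.5, 3.7, -1.4]
top lever_nose 0.96 [599.19 196.15  36.  ]
top orange_gauge 0.86 [597.84 168.26  12.  ]
351 (array([602.86, 171.76,  -0.09]), np.float64(58.780392156862746))
side orange_gauge 0.57 [ 255.98 -336.95   12.  ]
133 (array([641.65, 149.15,  -1.  ]), np.float64(457.71372549019605))
```

View pics/n.png

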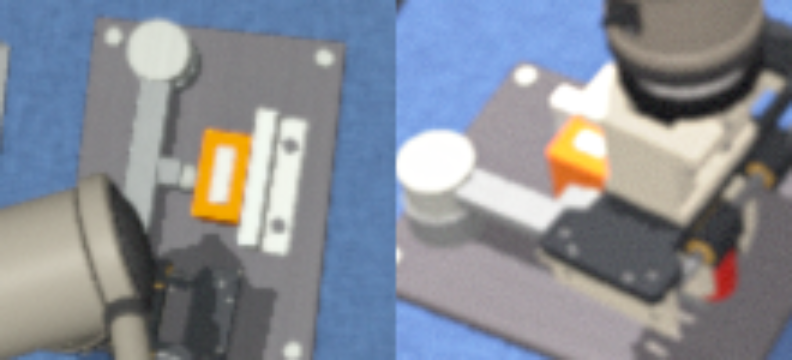

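The nose touches the block at about (188,175) in the left crop. The block has slid close to the fence, so I'll continue in small steps.

```bash
for i in 1; do :; done; python3 -m inch '[[0,0.0008,0,-0.004,0.1]]' | grep -E "tool_pos|contact"; python3 -m inch '[[0,0.0008,0,-0.004,0.1]]'| grep -E "tool_pos|contact"; python3 -m inch '[[0,0.0008,0,-0.004,0.1]]'| grep -E "tool_pos|contact"
```

```text
tool_pos: [504.0, 241.2, 252.6]
contact_force: [-3.9, 5.1, -2.2]
tool_pos: [503.8, 240.7, 252.6]
contact_force: [-2.2, 8.1, -2.0]
tool_pos: [503.8, 240.2, 252.7]
contact_force: [-1.7, 11.4, -2.9]
```

```bash
python3 -m inch '[[0,0.0008,0,-0.004,0.1]]' | grep -E "tool_pos|contact"; python3 -m inch '[[0,0.0008,0,-0.004,0.1]]'| grep -E "tool_pos|contact"
```

```text
tool_pos: [503.7, 239.8, 252.6]
contact_force: [-1.9, 14.2, -4.0]
tool_pos: [503.6, 239.4, 252.7]
contact_force: [-1.2, 16.6, -4.2]
```

The handle force is up about 13 N, which makes the nip roughly 25 N. I'll hold it there, ease off, then release.

```bash
python3 -m inch '[[0,0,0,0,0.1],[0,0,0,0,0.1],[0,0,0,0,0.1],[0,0,0,0,0.1],[0,0,0,0,0.1],[0,0,0,0,0.1]]'; python3 -m inch '[[0,-0.001,0,0,0.1],[0,-0.0018,0,0,0.1],[0,-0.0018,0,0,0.1]]'|grep -E "tool_pos|contact"
```

```text
time: 9.63
tool_pos: [503.6, 239.5, 252.7]
tcp_rot: [-3.138, -0.0, -0.144]
contact_force: [-1.4, 13.8, -3.9]
grip_width: 25.4
finger_force: 30.0
tool_pos: [503.8, 240.4, 252.7]
contact_force: [-3.1, 7.0, -1.4]
```

```bash
python3 -m inch '[[0,-0.0008,0,0,0.1],[0,-0.0008,0,0,0.1],[0,-0.0008,0,0,0.3],[0,-0.0008,0,0,0.5],[0,-0.0008,0,0,0.6],[0,-0.0008,0,0,0.6],[0,-0.0008,0,0,0.6],[0,-0.0008,0,0,0.6]]'; python3 -m inch '[[0,0,0,0,0.6],[0,0,-0.04,0,0.6],[0,0,-0.08,0,0.7],[0,0,-0.11,0,0.8],[0,0,-0.11,0,1]]'; python3 go.py 604,171,360,1.46 604,171,190,1.46 604,171,190,1.48
```

```text
time: 10.55
tool_pos: [504.2, 240.3, 252.8]
tcp_rot: [3.141, -0.0, -0.143]
contact_force: [0.6, 0.2, -0.3]
grip_width: 53.7
finger_force: 0.0
time: 10.97
tool_pos: [505.1, 240.9, 369.5]
tcp_rot: [-3.136, -0.011, -0.143]
contact_force: [1.1, 0.0, 0.3]
grip_width: 70.4
finger_force: 0.0
t 10.97 pos [505.1 240.9 369.5] rpy [-3.136 -0.011 -0.143] F [1.1 0.  0.3]
[np.float64(0.1078), np.float64(0.0551), np.float64(0.0095)] spin -1.603
[np.float64(0.1078), np.float64(0.0551), np.float64(0.1795)] spin -1.603
[np.float64(0.1078), np.float64(0.0551), np.float64(0.1795)] spin -1.623
```

```bash
python3 -m inch '[[0.0,0.05,-0.02,-0.12,1],[0.0,0.1,-0.03,-0.25,1],[-0.03,0.15,-0.03,-0.37,1],[-0.05,0.2,-0.03,-0.5,1],[-0.05,0.2,-0.03,-0.62,1],[-0.05,0.2,-0.03,-0.75,1],[-0.05,0.2,-0.03,-0.87,1],[-0.05,0.2,-0.03,-1.0,1]]'
python3 - <<'E'
from ov import *
B=(4,110,110),(20,255,255)
pm=[];nz=[]
bx=[(-32,32,-18,18,12,57)]
for c in("top","side"):
    p=capture(c);save(p,c+"r")
    m=fill(hsv(p,*B,(251,214) if c=="top" else (252,304),22));pm.append((p,m))
    print(c,m.sum(),fitmask([603,172,-.1],bx,[(p,m)]))
    h=cv2.cvtColor(p["color"],cv2.COLOR_RGB2HSV);w=((h[...,1]<40)&(h[...,2]>200)).astype(np.uint8)
    n,l,st,_=cv2.connectedComponentsWithStats(w,connectivity=4);uv=(261,214) if c=="top" else (254,285);k=l[uv[1],uv[0]]
    if k: print("fence top",st[k],fitmask([603,147,-.1],[(-50,50,-7,7,55.9,56)],[(p,(l==k).astype(np.uint8))]))
    for k,z in(("lever_nose",36),("lever_handle",88),("lever",38),("orange_gauge",12)):
        for r in tip_of(p,k)[:1]: print(c,k,r["conf"],atz(p,r["centre"],z))
q,e=fitmask([603,172,-.1],bx,pm);print(q,e)
it=[(q,bx[0],(255,0,255))]
cv2.imwrite("pics/r.png",np.hstack([panel(pm[0][0],200,165,100,110,4,it),panel(pm[1][0],180,255,100,110,4,it)]))
E
```

```text
time: 11.63
tool_pos: [425.3, 48.6, 392.7]
tcp_rot: [3.141, -0.0, 0.818]
contact_force: [-0.7, 0.0, -0.6]
grip_width: 92.0
finger_force: 0.0
top 350 (array([603.03, 172.27,  -0.09]), np.float64(60.5921568627451))
fence top [256 195  11  38 187] (array([602.93, 143.97,  -0.13]), np.float64(32.90588235294118))
top lever_nose 0.91 [605.05 196.1   36.  ]
top lever_handle 0.75 [509.5  238.86  88.  ]
top lever 0.62 [692.12 219.88  38.  ]
top orange_gauge 0.83 [606.25 166.67  12.  ]
side 369 (array([605.14, 171.57,  -0.2 ]), np.float64(455.52941176470586))
fence top [233 278  48  27 350] (array([604.17, 147.28,  -0.1 ]), np.float64(106.8078431372549))
side lever_nose 0.69 [606.77 200.78  36.  ]
side lever_handle 0.78 [499.91 246.1   88.  ]
side lever 0.75 [ 629.62 -253.23   38.  ]
side orange_gauge 0.95 [609.07 177.3   12.  ]
[604.53 172.89  -0.19] 530.6039215686274
```

View pics/r.png

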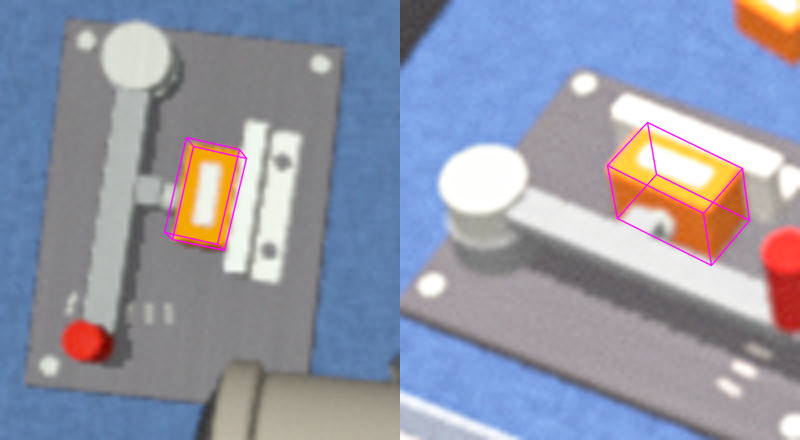

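The block is flat on the fence and the nose touches its mid face. Next I'll grasp the block by its ends from above. The gripper body should clear the handle by about 7 mm.

```bash
python3 go.py 603.3,169.5,340,1.466 603.3,169.5,203,1.466
```

```text
t 12.13 pos [426.   49.9 392.6] rpy [-3.142  0.     0.813] F [0.8 0.6 0.2]
[np.float64(0.2087), np.float64(0.0466), np.float64(0.0526)] spin -0.653
[np.float64(0.2087), np.float64(0.0466), np.float64(0.1896)] spin -0.653
```

```bash
python3 -m inch '[[0.04,0.009,0.01,-0.12,1],[0.08,0.018,0.02,-0.24,1],[0.12,0.027,0.03,-0.36,1],[0.16,0.036,0.045,-0.48,1],[0.2087,0.0466,0.0526,-0.6,1],[0.2087,0.0466,0.0526,-0.653,1],[0.2087,0.0466,0.0526,-0.653,1],[0.2087,0.0466,0.0526,-0.653,1]]'; python3 go.py 603.3,169.5,340,1.466 603.3,169.5,203,1.466
python3 - <<'E'
from h import *
for c in("top","side"): save(capture(c),c+"d")
a=cv2.imread("pics/topd.png")[165:275,200:300];b=cv2.imread("pics/sided.png")[235:345,200:300]
cv2.imwrite("pics/d.png",cv2.resize(np.hstack([a,b]),None,fx=4,fy=4))
E
```

```text
time: 12.8
tool_pos: [603.0, 169.8, 339.0]
tcp_rot: [-3.14, 0.001, 1.466]
contact_force: [-0.3, -0.4, -1.1]
grip_width: 91.8
finger_force: 0.0
t 12.8 pos [603.  169.8 339. ] rpy [-3.140e+00  1.000e-03  1.466e+00] F [-0.3 -0.4 -1.1]
[np.float64(-0.0002), np.float64(0.0003), np.float64(-0.001)] spin -0.0
[np.float64(-0.0002), np.float64(0.0003), np.float64(0.136)] spin -0.0
```

View pics/d.png

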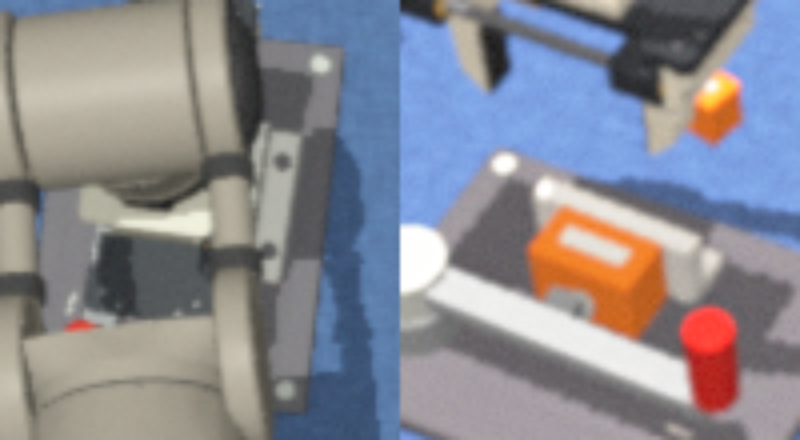

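Both fingers are lined up over the block ends, so I'll descend while watching the force.

```bash
python3 -m inch '[[0,0,0.03,0,1],[0,0,0.06,0,1],[0,0,0.08,0,1],[0,0,0.09,0,1],[0,0,0.09,0,1]]'; python3 -m inch '[[0,0,0.015,0,1],[0,0,0.03,0,1],[0,0,0.046,0,1],[0,0,0.046,0,1]]'; python3 -c "
from fit import *
p=capture('side');save(p,'gd')"
```

```text
time: 13.32
tool_pos: [602.1, 168.6, 248.7]
tcp_rot: [-3.138, 0.001, 1.465]
contact_force: [-0.5, 0.1, -0.2]
grip_width: 91.6
finger_force: 0.0
time: 13.65
tool_pos: [602.6, 169.0, 203.4]
tcp_rot: [-3.14, 0.001, 1.466]
contact_force: [-0.9, 0.3, -0.1]
grip_width: 91.8
finger_force: 0.0
```

```bash
python3 -m inch '[[0,0,0,0,0.8],[0,0,0,0,0.75],[0,0,0,0,0.7],[0,0,0,0,0.65],[0,0,0,0,0.6],[0,0,0,0,0.6],[0,0,0,0,0.6],[0,0,0,0,0.6]]'; python3 -m inch '[[0,0,0,0,0.6],[0,0,0,0,0.6]]'
```

```text
time: 14.37
tool_pos: [603.3, 169.5, 204.8]
tcp_rot: [3.14, -0.0, 1.467]
contact_force: [-1.2, -1.0, 4.8]
grip_width: 63.8
finger_force: 30.0
time: 14.53
tool_pos: [603.3, 169.5, 204.8]
tcp_rot: [3.14, -0.0, 1.467]
contact_force: [-1.2, -1.1, 5.7]
grip_width: 64.1
finger_force: 30.0
```

Gripped at 64 mm. I'll lift straight up.

```bash
python3 -m inch '[[0,0,-0.005,0,0.6],[0,0,-0.012,0,0.6],[0,0,-0.022,0,0.6],[0,0,-0.035,0,0.6]]'; python3 -m inch '[[0,0,-0.02,0,0.6],[0,0,-0.05,0,0.6],[0,0,-0.08,0,0.6],[0,0,-0.11,0,0.6],[0,0,-0.11,0,0.6]]'; python3 go.py 560,0,340,1.466 540,-60,340,1.466 540,-60,195,1.466
```

```text
time: 14.87
tool_pos: [602.5, 169.7, 238.6]
tcp_rot: [-3.138, 0.0, 1.467]
contact_force: [-0.2, 2.3, -4.9]
grip_width: 64.0
finger_force: 30.0
time: 15.28
tool_pos: [604.0, 169.5, 356.9]
tcp_rot: [3.13, -0.002, 1.467]
contact_force: [1.0, 0.0, -1.4]
grip_width: 63.7
finger_force: 30.0
t 15.28 pos [604.  169.5 356.9] rpy [ 3.130e+00 -2.000e-03  1.467e+00] F [ 1.   0.  -1.4]
[np.float64(-0.1731), np.float64(-0.0263), np.float64(0.0169)] spin 0.001
[np.float64(-0.2349), np.float64(-0.04), np.float64(0.0169)] spin 0.001
[np.float64(-0.2349), np.float64(-0.04), np.float64(0.1619)] spin 0.001
```

```bash
python3 -m inch '[[-0.04,-0.006,0,0,0.6],[-0.08,-0.013,0,0,0.6],[-0.12,-0.02,0,0,0.6],[-0.16,-0.03,0.01,0,0.6],[-0.2,-0.035,0.02,0,0.6],[-0.24,-0.038,0.03,0,0.6],[-0.264,-0.038,0.04,0,0.6],[-0.264,-0.038,0.05,0,0.6]]'; python3 go.py 540,-90,225,1.466 540,-90,196,1.466
python3 - <<'E'
from fit import *
for c in("top","side"):
    p=capture(c)
    for k,z in(("lever_nose",36),("lever_handle",88),("fence",12),("wrench",0)):
        for r in tip_of(p,k)[:1]: print(c,k,r["conf"],atz(p,r["centre"],z))
E
```

```text
time: 15.95
tool_pos: [537.0, -93.8, 298.6]
tcp_rot: [-3.141, 0.002, 1.463]
contact_force: [0.9, -0.4, -4.2]
grip_width: 64.1
finger_force: 30.0
t 15.95 pos [537.  -93.8 298.6] rpy [-3.141e+00  2.000e-03  1.463e+00] F [ 0.9 -0.4 -4.2]
[np.float64(0.0041), np.float64(0.0026), np.float64(0.0736)] spin -0.003
[np.float64(0.0041), np.float64(0.0026), np.float64(0.1026)] spin -0.003
top lever_nose 0.75 [599.3  192.45  36.  ]
top lever_handle 0.64 [499.27 239.23  88.  ]
top fence 0.77 [599.03 154.88  12.  ]
side lever_nose 0.84 [614.15 195.9   36.  ]
side lever_handle 0.84 [502.64 246.3   88.  ]
side fence 0.62 [605.09 153.66  12.  ]
side wrench 0.94 [362.84 -96.99   0.  ]
```

```bash
python3 -m inch '[[0,0,0.035,0,0.6],[0,0,0.07,0,0.6],[0,0,0.09,0,0.6],[0,0,0.099,0,0.6],[0,0,0.099,0,0.6],[0,0,0.099,0,0.6]]'; python3 -m inch '[[0,0,0.003,0,0.6],[0,0,0.003,0,0.6]]';python3 -m inch '[[0,0,0.002,0,0.6],[0,0,0.002,0,0.6]]'
```

```text
time: 16.95
tool_pos: [538.5, -89.2, 200.8]
tcp_rot: [3.141, 0.0, 1.467]
contact_force: [0.5, 0.3, -3.4]
grip_width: 64.0
finger_force: 30.0
time: 17.12
tool_pos: [538.5, -89.3, 198.3]
tcp_rot: [3.139, 0.001, 1.467]
contact_force: [-0.4, -0.1, -3.9]
grip_width: 64.0
finger_force: 30.0
time: 17.28
tool_pos: [538.1, -89.2, 195.7]
tcp_rot: [3.14, 0.0, 1.467]
contact_force: [0.7, -0.1, -2.6]
grip_width: 64.0
finger_force: 30.0
```

```bash
python3 -m inch '[[0,0,0.002,0,0.6],[0,0,0.002,0,0.6]]'|grep -E "tool_pos|contact";python3 -m inch '[[0,0,0.0015,0,0.6],[0,0,0.0015,0,0.6]]'|grep -E "tool_pos|contact"
```

```text
tool_pos: [537.9, -89.2, 193.1]
contact_force: [0.7, -0.5, -3.6]
tool_pos: [537.9, -89.2, 192.8]
contact_force: [-4.8, 0.7, 8.4]
```

```bash
python3 -m inch '[[0,0,0,0,0.7],[0,0,0,0,0.85],[0,0,0,0,1],[0,0,0,0,1],[0,0,0,0,1],[0,0,0,0,1],[0,0,-0.03,0,1],[0,0,-0.07,0,1]]'; python3 -m inch '[[0,0,-0.01,0.12,1],[0,0,-0.01,0.24,1],[0,0,-0.01,0.36,1],[0,0,-0.01,0.48,1],[0,0,-0.01,0.6,1],[0,0,-0.01,0.72,1],[0,0,-0.01,0.84,1],[0,0,-0.01,0.96,1]]'|head -2; python3 -m inch '[[0,0,0,0.12,1],[0,0,0,0.24,1],[0,0,0,0.36,1],[0,0,0,0.48,1],[0,0,0,0.6,1],[0,0,0,0.611,1],[0,0,0,0.611,1]]'; python3 go.py 538.1,-88,195,-.104
```

```text
time: 18.28
tool_pos: [536.9, -89.0, 259.2]
tcp_rot: [-3.134, -0.002, 1.467]
contact_force: [1.4, 0.1, -0.5]
grip_width: 92.2
finger_force: 0.0
time: 18.95
tool_pos: [538.0, -89.2, 271.5]
time: 19.53
tool_pos: [538.0, -89.2, 271.5]
tcp_rot: [3.142, 0.0, -0.101]
contact_force: [0.3, 0.2, 0.6]
grip_width: 92.1
finger_force: 0.0
t 19.53 pos [538.  -89.2 271.5] rpy [ 3.142  0.    -0.101] F [0.3 0.2 0.6]
[np.float64(0.0), np.float64(-0.0012), np.float64(0.0765)] spin 0.003
```

```bash
python3 -m inch '[[0,-0.001,0.03,0.003,1],[0,-0.001,0.055,0.003,1],[0,-0.001,0.0765,0.003,1],[0,-0.001,0.0765,0.003,0.8],[0,-0.001,0.0765,0.003,0.6],[0,-0.001,0.0765,0.003,0.4],[0,-0.001,0.0765,0.003,0.3],[0,-0.001,0.0765,0.003,0.25]]'; python3 -m inch '[[0,0,0,0,0.25],[0,0,0,0,0.25],[0,0,0,0,0.25],[0,0,0,0,0.25],[0,0,0,0,0.25],[0,0,0,0,0.25]]'
```

```text
time: 20.2
tool_pos: [538.6, -88.3, 196.6]
tcp_rot: [3.141, -0.003, -0.106]
contact_force: [0.5, 0.2, 0.1]
grip_width: 63.3
finger_force: 0.0
time: 20.7
tool_pos: [538.1, -88.0, 195.4]
tcp_rot: [-3.141, -0.0, -0.107]
contact_force: [-0.1, 2.6, 3.6]
grip_width: 35.9
finger_force: 30.0
```

```bash
python3 go.py 538,-88,300,-.104 545,-200,300,.03 552,-312,300,.03; python3 -m inch '[[0,0,-0.04,0,0.25],[0,0,-0.08,0,0.25],[0,0.0,-0.105,0,0.25],[0.01,0.03,-0.105,0,0.25],[0.018,0.07,-0.105,-0.03,0.25],[0.024,0.11,-0.105,-0.07,0.25],[0.03,0.15,-0.105,-0.137,0.25],[0.034,0.19,-0.105,-0.137,0.25]]'; python3 go.py 552,-312,300,.03
```

```text
t 20.7 pos [538.1 -88.  195.4] rpy [-3.141 -0.    -0.107] F [-0.1  2.6  3.6]
[np.float64(-0.0001), np.float64(0.0), np.float64(-0.1046)] spin -0.003
[np.float64(0.0188), np.float64(0.1106), np.float64(-0.1046)] spin -0.137
[np.float64(0.0377), np.float64(0.2212), np.float64(-0.1046)] spin -0.137
time: 21.37
tool_pos: [551.3, -282.5, 299.2]
tcp_rot: [-3.141, 0.001, 0.034]
contact_force: [0.8, 0.2, -3.3]
grip_width: 35.6
finger_force: 30.0
t 21.37 pos [ 551.3 -282.5  299.2] rpy [-3.141e+00  1.000e-03  3.400e-02] F [ 0.8  0.2 -3.3]
[np.float64(-0.0003), np.float64(0.0295), np.float64(-0.0008)] spin 0.004
```

Run:
```python
from ov import *
t=capture("top");s=capture("side")
T=dict(t);T["color"]=cv2.imread("pics/top1.png")[:,:,::-1].copy();S=dict(s);S["color"]=cv2.imread("pics/side1.png")[:,:,::-1].copy()
mt=hsv(T,(4,110,60),(24,255,255),(433,239),24);ms=hsv(S,(4,110,60),(24,255,255),(344,184),24)
ch=[(-45,-35,-27,27,55.9,56),(35,45,-27,27,55.9,56)]
mt_b=ch+[(-35,35,-21,19.7,7.9,8),(35,35.1,-21,19.7,8,56)]
ms_b=ch+[(-35,35,-21,13,7.9,8)]
qt=fitmask([551,-313,.03],mt_b,[(T,mt)]);print("top",mt.sum(),silh(qt[0],mt_b,T).sum(),qt)
qs=fitmask([553,-313,.03],ms_b,[(S,ms)]);print("side",ms.sum(),silh(qs[0],ms_b,S).sum(),qs)
def big(p,x0,y0,w,h,k,it): return panel(p,x0,y0,w,h,k,it)
A=big(T,408,215,50,50,8,[]);B=big(S,322,162,48,50,8,[])
for a,p,q,b,x0,y0 in((A,T,qt[0],mt_b,408,215),(B,S,qs[0],ms_b,322,162)):
    for i in b: wire(a,p,q,i,8,x0,y0,(255,255,0))
cv2.imwrite("pics/h.png",np.hstack([A,B]))
```

```text
top 652 585.7098039215687 (array([ 548.58, -315.85,    0.05]), np.float64(80.32156862745097))
side 511 319.2196078431373 (array([ 552.55, -308.64,    0.08]), np.float64(217.16078431372551))
```

View pics/h.png

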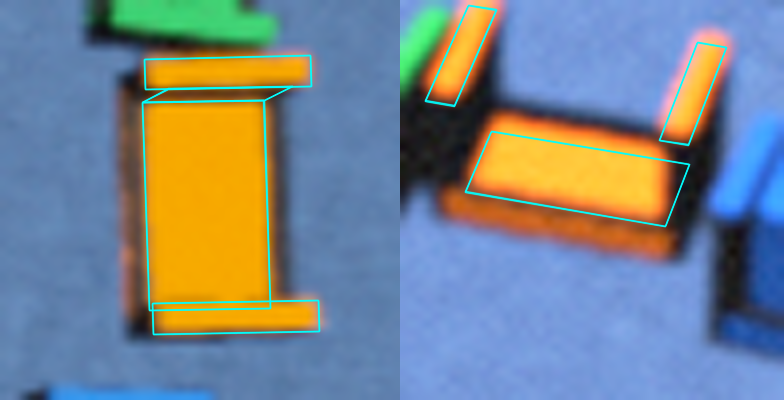

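The top fit is good: holder at (549, -315.5), yaw 0.05. The top camera also agreed with the touched handle position, so I'll trust it over the side view.

```bash
python3 go.py 549,-315.5,300,.05;  python3 -m inch '[[-0.0035,0.02,0,-0.018,0.25],[-0.0035,0.033,0,-0.018,0.25],[-0.0035,0.033,0,-0.018,0.25],[-0.0035,0.033,0.02,-0.018,0.25],[-0.0035,0.033,0.035,-0.018,0.25],[-0.0035,0.033,0.035,-0.018,0.25],[-0.0035,0.033,0.035,-0.018,0.25]]'; python3 go.py 549,-315.5,255,.05
python3 - <<'E'
from ov import *
t=capture("top");s=capture("side")
q=[549,-315.5,.05]
hb=[(q,(-45,-35,-27,27,0,56),(255,255,0)),(q,(35,45,-27,27,0,56),(255,255,0)),(q,(-32,32,-18,18,69,114),(255,0,255))]
cv2.imwrite("pics/p.png",np.hstack([panel(t,400,200,65,75,6,hb),panel(s,310,145,65,75,6,hb)]))
E
```

```text
t 21.47 pos [ 550.6 -286.7  299. ] rpy [3.139 0.    0.024] F [ 0.5 -0.  -3.9]
[np.float64(-0.0023), np.float64(0.0287), np.float64(-0.001)] spin -0.026
time: 22.05
tool_pos: [549.1, -313.0, 264.2]
tcp_rot: [-3.14, 0.002, 0.048]
contact_force: [0.3, 0.2, -3.7]
grip_width: 35.9
finger_force: 30.0
t 22.05 pos [ 549.1 -313.   264.2] rpy [-3.14e+00  2.00e-03  4.80e-02] F [ 0.3  0.2 -3.7]
[np.float64(-0.0002), np.float64(0.0025), np.float64(0.0092)] spin -0.002
```

View pics/p.png

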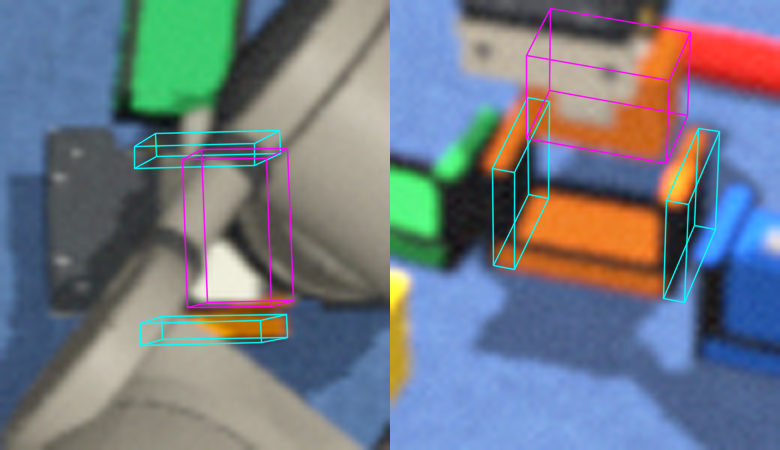

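The side view suggests the holder lies slightly further in +x than assumed, so I'll take x = 550.3. I'll lower it while feeling the force.

```bash
python3 -m inch '[[0.001,0.002,0,0,0.25],[0.001,0.002,0,0,0.25],[0.001,0.002,0.005,0,0.25],[0.001,0.002,0.009,0,0.25],[0.001,0.002,0.009,0,0.25]]' | grep -E "tool_pos|tcp_rot|contact"; for z in 1; do :; done; python3 -m inch '[[0,0,0.003,0,0.25],[0,0,0.006,0,0.25],[0,0,0.006,0,0.25]]'| grep -E "tool_pos|contact";python3 -m inch '[[0,0,0.003,0,0.25],[0,0,0.006,0,0.25],[0,0,0.006,0,0.25]]'| grep -E "tool_pos|contact"
```

```text
tool_pos: [549.9, -315.6, 255.0]
tcp_rot: [-3.14, 0.001, 0.048]
contact_force: [0.9, 0.4, -4.0]
tool_pos: [550.0, -315.7, 249.3]
contact_force: [-0.6, -0.1, -3.4]
tool_pos: [550.0, -315.7, 243.4]
contact_force: [-0.6, -0.9, -4.0]
```

```bash
python3 -m inch '[[0,0,0.006,0,0.25],[0,0,0.012,0,0.25],[0,0,0.018,0,0.25],[0,0,0.024,0,0.25],[0,0,0.028,0,0.25],[0,0,0.028,0,0.25]]'| grep -E "tool_pos|contact"; python3 -m inch '[[0,0,0.002,0,0.25],[0,0,0.002,0,0.25]]'| grep -E "tool_pos|contact"; python3 -m inch '[[0,0,0.002,0,0.25],[0,0,0.002,0,0.25]]'| grep -E "tool_pos|contact"
```

```text
tool_pos: [549.9, -315.6, 214.7]
contact_force: [1.2, -0.2, -4.3]
tool_pos: [550.2, -315.8, 214.0]
contact_force: [0.4, -0.2, -3.6]
tool_pos: [550.2, -315.8, 212.0]
contact_force: [-0.7, 0.1, -3.5]
```

```bash
python3 -m inch '[[0,0,0.002,0,0.25],[0,0,0.002,0,0.25]]'| grep -E "tool_pos|contact"; python3 -m inch '[[0,0,0.002,0,0.25],[0,0,0.002,0,0.25]]'| grep -E "tool_pos|contact"; python3 -m inch '[[0,0,0.002,0,0.25],[0,0,0.002,0,0.25]]'| grep -E "tool_pos|contact"
```

```text
tool_pos: [550.1, -315.8, 209.9]
contact_force: [-0.3, -0.4, -3.5]
tool_pos: [550.1, -315.8, 207.8]
contact_force: [0.3, -0.2, -3.9]
tool_pos: [550.1, -315.7, 205.8]
contact_force: [0.5, -0.5, -3.2]
```

Past the lips with no contact.

```bash
python3 -m inch '[[0,0,0.0015,0,0.25],[0,0,0.0015,0,0.25]]'| grep -E "tool_pos|contact"; python3 -m inch '[[0,0,0.001,0,0.25],[0,0,0.001,0,0.25]]'| grep -E "tool_pos|contact"
```

```text
tool_pos: [550.1, -315.8, 204.3]
contact_force: [-0.2, -0.4, -2.9]
tool_pos: [550.2, -315.8, 203.5]
contact_force: [-0.7, 0.5, -2.6]
```

```bash
python3 -m inch '[[0,0,0.0008,0,0.25],[0,0,0.0008,0,0.25]]'| grep -E "tool_pos|contact"; python3 -m inch '[[0,0,0.0008,0,0.25],[0,0,0.0008,0,0.25]]'| grep -E "tool_pos|contact"
```

```text
tool_pos: [550.2, -315.8, 203.4]
contact_force: [-2.6, 1.0, 2.4]
tool_pos: [550.1, -315.8, 203.4]
contact_force: [-4.4, 2.2, 7.9]
```

The block has reached the floor exactly at the expected height (203.4). I'll release and retreat.

```bash
python3 -m inch '[[0,0,0,0,0.45],[0,0,0,0,0.55],[0,0,0,0,0.7],[0,0,0,0,0.7],[0,0,0,0,0.7],[0,0,0,0,0.7]]'; python3 -m inch '[[0,0,-0.01,0,0.7],[0,0,-0.04,0,0.7],[0,0,-0.08,0,0.7],[0,0,-0.12,0,0.7],[0,0,-0.16,0,0.7],[-0.04,0.03,-0.18,0,0.7],[-0.08,0.05,-0.2,0,0.7],[-0.12,0.06,-0.2,0,0.7]]'
python3 -m inch '[[-0.04,0.04,0,0,0.7],[-0.08,0.08,0,0,0.7],[-0.12,0.12,0,0,0.7],[-0.12,0.12,0,0,0.7]]'
python3 - <<'E'
from ov import *
q=[549.5,-315.5,.05]
for c in("top","side"):
    p=capture(c)
    for k,z in(("lever_nose",36),("lever_handle",88),("fence",12),("orange_gauge",8),("orange_holder",0),("blue_gauge",8),("cup",0),("oil_bottle",0)):
        for r in tip_of(p,k)[:1]: print(c,k,round(r["conf"],2),atz(p,r["centre"],z))
    uv=(433,239) if c=="top" else (344,184)
    m=hsv(p,(4,110,60),(24,255,255),uv,24);h=cv2.cvtColor(p["color"],cv2.COLOR_RGB2HSV)
    w=((h[...,1]<70)&(h[...,2]>180));v,u=np.nonzero(w[uv[1]-20:uv[1]+20,uv[0]-20:uv[0]+20])
    print("stripe",len(u),atz(p,(u.mean()+uv[0]-20,v.mean()+uv[1]-20),53))
    save(p,c+"f")
E
```

```text
time: 25.57
tool_pos: [550.2, -315.8, 201.9]
tcp_rot: [3.142, 0.0, 0.048]
contact_force: [0.0, 0.2, -0.6]
grip_width: 63.2
finger_force: 0.0
time: 26.23
tool_pos: [449.0, -376.0, 403.5]
tcp_rot: [3.136, -0.004, 0.05]
contact_force: [-0.9, -0.7, -1.1]
grip_width: 64.2
finger_force: 0.0
time: 26.57
tool_pos: [335.6, -499.5, 401.0]
tcp_rot: [3.14, -0.001, 0.048]
contact_force: [0.5, -0.8, 0.6]
grip_width: 64.2
finger_force: 0.0
top lever_nose 0.84 [598.85 189.53  36.  ]
top lever_handle 0.66 [500.52 249.2   88.  ]
top fence 0.98 [607.05 148.45  12.  ]
top orange_gauge 0.69 [ 544.7  -315.92    8.  ]
top orange_holder 0.87 [ 554.36 -312.38    0.  ]
top blue_gauge 0.96 [ 448.71 -281.82    8.  ]
top cup 0.57 [ 256.45 -357.24    0.  ]
top oil_bottle 0.87 [ 399.35 -443.23    0.  ]
stripe 73 [ 548.05 -319.67   53.  ]
side lever_nose 0.72 [610.17 207.48  36.  ]
side lever_handle 0.79 [504.53 250.9   88.  ]
side fence 0.66 [610.6 147.7  12. ]
side orange_gauge 0.66 [ 552.56 -309.86    8.  ]
side orange_holder 0.94 [ 545.27 -302.31    0.  ]
side blue_gauge 0.69 [ 440.84 -275.65    8.  ]
side cup 0.45 [ 260.74 -357.27    0.  ]
side oil_bottle 0.87 [ 406.07 -429.92    0.  ]
stripe 79 [ 547.66 -321.46   53.  ]
```

Numeric check that the lever didn't move while the block was taken out: handle pixels before against now.

Run:
```python
import cv2,numpy as np
for c,b in(("top",(190,230,240,262)),("side",(255,290,300,350))):
    for s in "rf":
        a=cv2.imread(f"pics/{c}{s}.png");h=cv2.cvtColor(a,cv2.COLOR_BGR2HSV)
        m=((h[...,0]<5)|(h[...,0]>174))&(h[...,1]>140)&(h[...,2]>70)
        m[:,:180]=0;m[:,310:]=0;m[:230]=0;m[400:]=0
        v,u=np.nonzero(m);print(c,s,len(u),u.mean().round(2),v.mean().round(2))
a=cv2.imread("pics/topf.png").astype(int);b=cv2.imread("pics/topr.png").astype(int)
d=np.abs(a-b).sum(2)[165:262,200:300]; print("changed px fixture",[(int(v)+165,int(u)+200) for v,u in np.argwhere(d>120)][::15])
```

```text
top r 98 221.3 250.03
top f 98 221.3 250.03
side r 259 277.43 324.28
side f 259 277.35 324.26
changed px fixture [(201, 247), (202, 257), (203, 259), (205, 246), (206, 247), (207, 248), (208, 250), (209, 251), (210, 252), (211, 253), (212, 254), (213, 255), (214, 257), (216, 246), (217, 247), (218, 248), (219, 249), (220, 250), (221, 252), (222, 253), (223, 254), (224, 255), (226, 251), (260, 270)]
```

The lever hasn't moved by even a tenth of a pixel, and the block is seated. I'll hand in.

```bash
python3 -c "
from plant import *
print(close_job())"
```

```text
the job is handed in; nothing more can be done
None
```

I nipped the orange block against the fence at an estimated 25 N and left the lever at that angle; it did not move when I took the block out. I then lowered the block onto the orange holder's floor and handed the job in at about 27 s, with no verdict shown.

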